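# Lift a freshly varnished stopper with sprung tongs

## Task

The small cork stopper standing on the round tin has just been varnished and must not be touched with the fingers: take the orange-gripped sprung tongs out of their stand, close their tips on the stopper and lift it off the tin. Finish while still holding it: the program ends with the stopper gripped upright and still between the tong tips, at least 10 cm above the top of the tin. Do not knock the stopper off the tin, and leave the big cork, the jar, the dowel and the black tape where they are.

Things in the scene. Friction and masses are not known exactly. Their poses are not given: they have to be found in the camera images.
- tongs: Sprung tongs, 138 mm long, 80 g, upright in the stand, tips down. Steel head (16 x 26 x 16 mm) from which two arms hang, hinged 130 mm above the tip ends, geared to move equally. Origin: midway between the tip ends; z up to the head, arms apart along y. About 5 N on each grip plate starts to close them, 8 N closes them wholly; tips move 3.6 times as far as the plates.
- tongs_grip (a point): Point on the middle line between the orange grip plates (18 mm wide, 26 mm high, 44 mm across outside when open, about 39 mm on the stopper), 97 mm above the tip ends; head top 41 mm higher, stand rim 52 mm lower when stowed. Squeeze along y: under 5 N a finger holds the tongs with tips open, 20 to 30 N grips the stopper firmly.
- tongs_tips (a point): Point midway between the black tip paddles (16 mm wide along x, 18 mm high, 4 mm thick), at half their height, 9 mm above the tip ends. Open, they are 39 mm apart inside, 49 mm outside. Axes as tongs.
- tongs_left: The arm on the tongs' +y side, with its grip plate and tip paddle; origin at its hinge.
- tongs_right: The arm on the tongs' -y side, with its grip plate and tip paddle; origin at its hinge.
- tongs_stand: Fixed stand: dark steel foot 64 x 84 x 6 mm with an open-topped wooden well, 30 x 61 mm outside, 22 x 53 mm inside, long along y, rim 51 mm above the worktop; the tongs stand loosely in it on a floor 6 mm high. Origin: underside centre. Lift the tongs straight up over 50 mm to free them.
- cork_small: The varnished stopper: small light-brown cork, 22 mm across, 20 mm high, 10 to 16 g, standing upright near the middle of the tin. Origin: centre of its underside, z up.
- polish_tin: Flat round tin with a gold rim and dark lid, 61 mm across, 23 mm high, 150 g, loose on the worktop; the small stopper stands on it. Origin: underside centre.
- cork_big: Bystander: bigger cork, 33 mm across, 26 mm high, loose on the worktop. Origin: underside centre.
- nut_jar: Bystander: glass jar with red lid, 51 mm across, 72 mm high, loose. Origin: underside centre.
- dowel: Bystander: beech dowel standing on end, 12 mm across, 42 mm high, loose. Origin: underside centre.
- tape_black: Bystander: roll of black tape lying flat, 52 mm across, 18 mm high, loose. Origin: underside centre.
Mind the look-alikes: they are no part of the job. Of the things like the cork_small, leave any that is blue; of the rest the smaller one is meant.

How it is judged:
By the outcome, as a careful person would: the job done as asked, in the order asked, and still so for the second after the job is handed in, while the arm keeps its last pose, push and grip.
It also fails if it takes over 43 s, if anything falls off the work surface, if the arm or the gripper's body presses on something with over 40 N, if the wrist force passes 120 N, or if a joint passes its speed limit or range.

## Robot

A 6-joint arm with a two-finger parallel gripper is mounted at the origin on the work surface; the furniture and walls round the work are solid. World frame = base frame: x ahead of the robot, y to its left, z up, the work surface at z = 0. Lengths are in m, angles in rad, forces in N, time in s.
With the tool pointing down it reaches from about 0.4 to 0.825 m from the base axis. Payload 7 kg.
Tool frame: the origin (TCP) lies on the centre line of the jaws, within the pads' length; the fingertips stand 19 mm ahead of it and the grasp point (between the pads) is the TCP; z points along the fingers, y is the line along which they close (so a half turn about z gives the same grasp; the last joint's range is limited). The gripper opens to 88 mm and grips with 3 to 60 N. Pads are 19 mm wide; open, the fingers measure 130 mm over their backs; the gripper's body (78 mm by 193 mm) begins 47 mm behind the grasp point.
Start: joints at [-0.839, 0.359, 0.012, 0, -1.224, -0.288], TCP at [0.29, -0.61, 0.246] pointing down, gripper open.
Joint ranges: [-3.07, 3.07], [-1.43, 2.12], [-1.02, 1.25], [-3.03, 1.67], [-3.05, -0], [-3.03, 3.03]. Speed limits (rad/s): [2.39, 2.39, 3.01, 3.14, 3.14, 3.14].

## Interface

Orientations are given as [roll, pitch, yaw] about the fixed x, y, z axes, in that order (R = Rz(yaw) Ry(pitch) Rx(roll)).
In Python, from station import arm, imaging, models gives the robot as it stands.
- The arm moves only by the tool play_rows, never from a script. Its arguments are lists of equal length, an entry for each row: "travel": the shift along the tool's x, y, z in units of 25 mm (1.0 is 25 mm), a list of three; "twist": the turn about the tool's z in units of 0.15 rad (1.0 is 0.15 rad). A call has 1 to 8 rows; each row shifts and turns the commanded pose from where the row before left it, along the tool's axes as they then stand; what a row does not reach is not made up. A row lasts 1/8 s, in which the tool goes at most 62.5 mm and 10.7 degrees, less where a joint would pass 70% of its speed; a pose out of reach is approached as far as the arm can. A call with a number of a shift or a turn outside -1 to 1 is refused whole. A call with a gripper value outside its range is refused whole. "fingers" is the opening, from 0 (shut) to 1 (fully open), set as the call begins (left out, the last holds). The fingers move at their own pace and stop on an object; "newtons" is the grip in N (left out, the last holds). Time passes only in rows, so rows that do not move let the fingers close. It gives the time, the measured TCP pose, the force, the opening and the grip force at its end, in the units of the state.
- arm.get_state(): the state, without advancing time (a new reading comes with each control period).
- imaging.grab_frame(name): name is "side" or "top" or "wrist"; returns a dict with "pixels" (420x560x3 uint8, red, green, blue), "fx", "fy", "cx", "cy" (pixels), "R" (3x3) and "t" (3): a world point X has camera coordinates R X + t; the wrist camera has in their place "T_tool_cam" (4x4, takes a point from camera to tool coordinates, whose origin is the TCP and whose axes are the flange's). Camera axes: x right, y down, z forward; pixel columns grow to the right and rows downward; lengths in m; the calibration is good to about 2 mm. A picture is of the moment at which its call begins: read the wrist's pose just before it. There is no depth.
- arm.job_done(): hands the job in; it is judged then, once.
Trained networks look in the newest picture that a camera, given by its name, has taken for a name from the list of things; names that differ only in an ending like _2 or _b are one class to them, and where a whole thing is asked for, a point or a joint stands for the part that bears it (a point fixed in the world has none). Each returns a list of dicts, best first, with "confidence" (0 to 1); they miss things now and then, are a little off and sometimes report something else, mostly with a low value. They report only what shows in the picture. A call takes as long as a camera call. They do not tell look-alikes from the thing itself.
- models.boxes_of(name, camera): "extent" ([centre column, centre row, width, height] in pixels, round what is visible of it).
- models.silhouettes(name, camera): "pixels" (420x560 bool, what is visible of it) and "extent" ([centre column, centre row, width, height] in pixels, round what is visible of it).
The state is a dict: "t": time; "q": joint angles; "qd": joint speeds; "joint_efforts": joint torques, N m; "eef_pos": TCP position; "ee_rot": TCP orientation; "force": force on the tool from outside, world axes, zero at the start; "moment": the same for the moment, N m; "width": finger opening in m; "gripper_force": force on a finger pad.
Only numpy, scipy, OpenCV 4.12 (cv2) and the standard library are available. Lean on these libraries where they do the work, as an engineer would, in place of code of your own. Each camera call takes 0.05 s, during which the arm holds its last target. There are 200 camera calls.

## Working session

There is one attempt and no reset: what is moved stays moved. The work goes in short steps, Python scripts to look and compute and a tool call to move; the robot and the scene stay as the last step left them, time stands still between calls to the robot, and variables do not carry over. Pictures are saved under pics/ and viewed, at most 12 in all, crops included, and the job is handed in when it is done.

Besides the shell and the picture viewer there is one more tool, called after "Call:" as name([rows], argument=value, ...), one row to a line, values as JSON. play_rows: Moves the arm, as the interface text tells. Shifts and turns lie within -1 to 1; 1 stands for 25 mm of shift or 0.15 rad of turn. Its arguments: {"type":"object","properties":{"travel":{"type":"array","items":{"type":"array","items":{"type":"number"}}},"twist":{"type":"array","items":{"type":"number"}},"fingers":{"type":"number"},"newtons":{"type":"number"}},"required":["travel","twist"]}

```bash
mkdir -p pics; ls; cat > h.py <<'E'
import numpy as np, cv2
from station import arm, imaging, models
from scipy.spatial.transform import Rotation as Ro
def shot(n):
    s=arm.get_state(); f=imaging.grab_frame(n)
    if n=='wrist':
        T=np.array(f['T_tool_cam']); Rt=Ro.from_euler('xyz',s['ee_rot']).as_matrix()
        Rwc=Rt@T[:3,:3]; c=np.array(s['eef_pos'])+Rt@T[:3,3]
    else:
        R=np.array(f['R']); Rwc=R.T; c=-R.T@np.array(f['t'])
    f['Rwc']=Rwc; f['c']=c; return f
def ray(f,u,v):
    d=f['Rwc']@np.array([(u-f['cx'])/f['fx'],(v-f['cy'])/f['fy'],1]); return f['c'],d/np.linalg.norm(d)
def tri(rs):
    A=sum(np.eye(3)-np.outer(d,d) for c,d in rs); b=sum((np.eye(3)-np.outer(d,d))@c for c,d in rs)
    return np.linalg.solve(A,b)
def atz(r,z): c,d=r; return c+d*(z-c[2])/d[2]
def proj(f,X):
    p=f['Rwc'].T@(np.array(X)-f['c']); return [f['fx']*p[0]/p[2]+f['cx'],f['fy']*p[1]/p[2]+f['cy']]
def save(f,n): cv2.imwrite('pics/'+n,f['pixels'][:,:,::-1])
E
python3 - <<'E'
from h import *
print(arm.get_state())
fs={}
for n in ['side','top','wrist']:
    f=shot(n); fs[n]=f; save(f,n+'0.png'); print(n,f['c'].round(3),f['fx'])
    for o in ['tongs','tongs_stand','tongs_grip','cork_small','polish_tin','cork_big','nut_jar','dowel','tape_black']:
        print(o,[(round(b['confidence'],2),np.round(b['extent']).tolist()) for b in models.boxes_of(o,n)][:3])
a=np.hstack([fs['side']['pixels'],fs['top']['pixels']]); cv2.imwrite('pics/both.png',cv2.resize(a,(800,300))[:,:,::-1])
E
```

```text
pics
{'t': 0.0, 'q': array([-8.38928575e-01,  3.59373362e-01,  1.10358060e-02, -3.47497371e-04,
       -1.22410023e+00, -2.88079057e-01]), 'qd': array([ 0.00216318,  0.00028449, -0.0008208 , -0.00188443,  0.00039398,
        0.00024076]), 'joint_efforts': array([ 1.26032542e-04, -5.82731152e+01,  2.93050522e+01,  6.99721053e+00,
        6.77369404e-03, -1.16172278e-04]), 'eef_pos': array([ 0.28957934, -0.60920679,  0.24462186]), 'ee_rot': array([ 3.13992602e+00, -1.53194367e-04, -2.69792218e+00]), 'force': array([ 0.44458302, -0.32248497, -0.66366448]), 'moment': array([0.01220234, 0.04281357, 0.01826465]), 'gripper_force': 0.0, 'width': 0.0879443614423912}
side [ 0.385 -0.85   0.599] 532.911631612465
tongs [(0.86, [277.0, 180.0, 20.0, 49.0])]
tongs_stand [(0.59, [275.0, 212.0, 40.0, 40.0])]
tongs_grip [(0.64, [277.0, 179.0, 17.0, 50.0])]
cork_small [(0.67, [258.0, 275.0, 14.0, 18.0]), (0.43, [308.0, 295.0, 10.0, 18.0])]
polish_tin [(0.97, [256.0, 282.0, 31.0, 30.0])]
cork_big []
nut_jar [(0.56, [192.0, 211.0, 24.0, 37.0]), (0.52, [258.0, 274.0, 12.0, 22.0])]
dowel []
tape_black [(0.86, [328.0, 206.0, 23.0, 24.0])]
top [ 0.363 -0.015  0.954] 421.65450642776756
tongs [(0.74, [200.0, 213.0, 31.0, 19.0])]
tongs_stand [(0.58, [208.0, 219.0, 41.0, 38.0]), (0.4, [208.0, 212.0, 12.0, 10.0])]
tongs_grip []
cork_small [(0.64, [270.0, 253.0, 15.0, 12.0]), (0.6, [198.0, 214.0, 28.0, 17.0]), (0.56, [330.0, 215.0, 10.0, 10.0])]
polish_tin [(0.59, [312.0, 251.0, 26.0, 30.0])]
cork_big [(0.6, [314.0, 247.0, 9.0, 11.0]), (0.56, [348.0, 183.0, 17.0, 9.0])]
nut_jar [(0.87, [206.0, 301.0, 25.0, 28.0])]
dowel []
tape_black [(0.65, [197.0, 171.0, 28.0, 20.0])]
wrist [ 0.221 -0.642  0.384] 289.24305709187644
tongs []
tongs_stand []
tongs_grip []
cork_small []
polish_tin []
cork_big []
nut_jar []
dowel []
tape_black []
```

```bash
python3 - <<'E'
import cv2
a=cv2.imread('pics/side0.png')[130:330,150:380]; b=cv2.imread('pics/top0.png')[150:350,150:400]
a=cv2.resize(a,None,fx=3,fy=3); b=cv2.resize(b,None,fx=3,fy=3)
cv2.imwrite('pics/sc.png',a);cv2.imwrite('pics/tc.png',b)
E
```

```text
(no output)
```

View pics/sc.png

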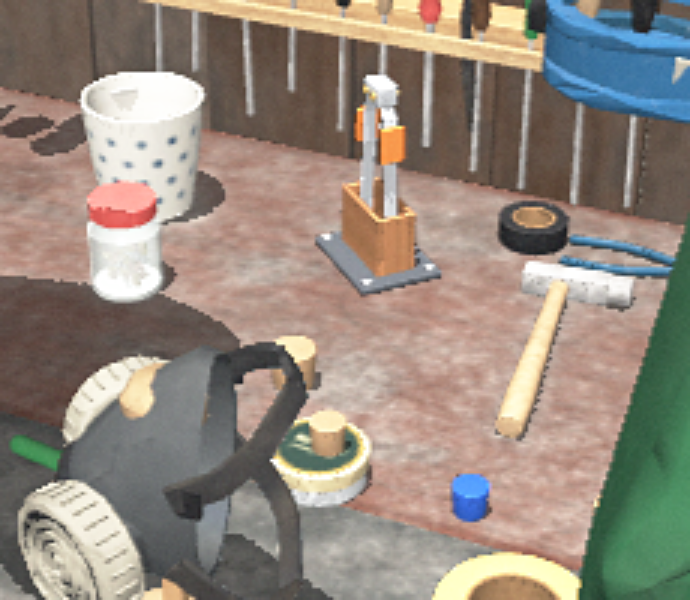

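View pics/tc.png

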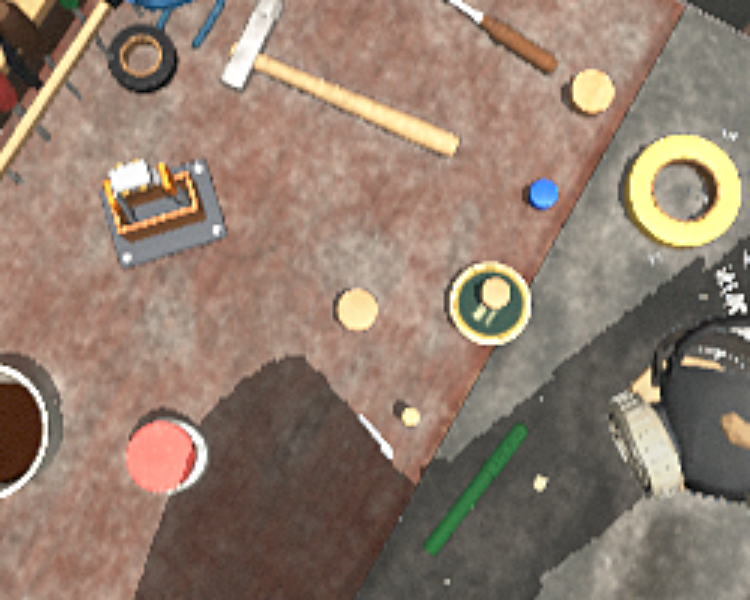

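The side view shows the tongs in their stand at about (277,180), with the stopper on the tin at (259,273). The top view shows the stand at (203,219), the tin at (313,251) and the stopper on it at (315,247).

What could be taken for the stopper (top-view pixels): the cork on the tin (315,247), a bigger cork (269,253), a disc or cork (347,180), the blue one (331,214) and the dowel (287,289). I choose the one on the tin.

```bash
python3 - <<'E'
from h import *
t=shot('top'); s=shot('side')
P=lambda n,z,u,v:print(n,atz(ray(t,u,v),z).round(3))
print('top R',t['Rwc'].round(2).tolist())
P('tin',.023,150+490/3,150+303/3)
for z in(.0,):
  for c in [(110,193),(198,163),(221,233),(126,262)]: P('foot',.006,150+c[0]/3,150+c[1]/3)
P('blue',.02,331,214);P('bigcork',.026,269,253);P('c3',.02,347,180);P('dowel',.042,287,289);P('jar',.072,150+160/3,150+456/3)
P('hammer',.02,302,199);P('tape',.018,197,169)
r=lambda a,b:tri([ray(t,150+a[0]/3,150+a[1]/3),ray(s,150+b[0]/3,130+b[1]/3)]).round(3)
print('corktop',r((496,291),(329,420)),'head',r((130,176),(380,82)))
print('foot corner',r((221,233),(366,288)), 'bigcork',r((357,309),(296,345)))
E
```

```text
top R [[0.0, -0.98, 0.19], [-1.0, -0.0, -0.01], [0.01, -0.19, -0.98]]
tin [ 0.464 -0.102  0.023]
foot [0.548 0.185 0.006]
foot [0.572 0.119 0.006]
foot [0.518 0.1   0.006]
foot [0.496 0.171 0.006]
blue [ 0.548 -0.143  0.02 ]
bigcork [ 0.459 -0.004  0.026]
c3 [ 0.628 -0.182  0.02 ]
dowel [ 0.38  -0.043  0.042]
jar [0.353 0.129 0.072]
hammer [ 0.583 -0.078  0.02 ]
tape [0.653 0.164 0.018]
corktop [ 0.471 -0.104  0.042] head [0.534 0.144 0.141]
foot corner [0.52  0.101 0.002] bigcork [ 0.46  -0.004  0.028]
```

View pics/both.png

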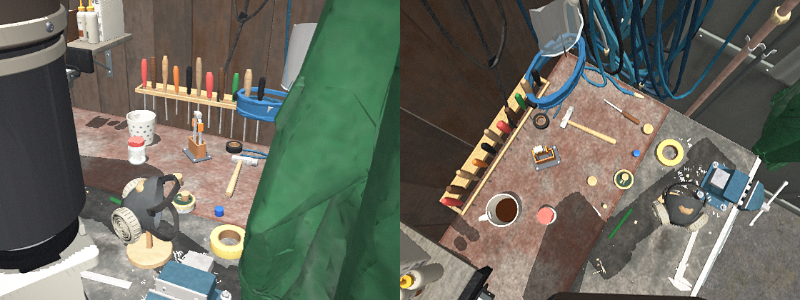

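```bash
cat >> h.py <<'E'
def plan(tgt,yaw=None,lim=.9):
    s=arm.get_state(); p=np.array(s['eef_pos']); R=Ro.from_euler('xyz',s['ee_rot']).as_matrix()
    d=R.T@(np.array(tgt)-p)/.025
    w=0 if yaw is None else -((yaw-s['ee_rot'][2]+np.pi)%(2*np.pi)-np.pi)/.15
    n=int(np.ceil(max(np.abs(d).max(),abs(w))/lim)); print('p',p.round(4),'yaw',round(s['ee_rot'][2],4),'t',round(s['t'],2),'shift',d.round(3),'twist',round(w,3),'rows',n,'per',(d/max(n,1)).round(3))
E
python3 - <<'E'
from h import *
f=shot('wrist'); print(np.array(f['T_tool_cam']).round(3))
s=shot('side');t=shot('top')
for u,v in[(150,158),(380,205),(480,230)]: print('wallbase',atz(ray(s,u,v),0).round(3))
print('rack', [atz(ray(t,150+a/3,150+b/3),z).round(3) for a,b in((0,170),(100,10)) for z in (.1,.2)])
print('veh',atz(ray(t,150+640/3,150+430/3),.1),atz(ray(t,440,250),.1))
plan([.53,-.07,.27])
E
```

```text
[[-0.    -0.959 -0.282  0.076]
 [ 1.    -0.     0.     0.   ]
 [-0.    -0.282  0.959 -0.138]
 [ 0.     0.     0.     1.   ]]
wallbase [0.244 0.478 0.   ]
wallbase [0.78  0.167 0.   ]
wallbase [0.96 0.04 0.  ]
rack [array([0.546, 0.242, 0.1  ]), array([0.524, 0.212, 0.2  ]), array([0.662, 0.178, 0.1  ]), array([0.627, 0.156, 0.2  ])]
veh [ 0.3709162  -0.19342732  0.1       ] [ 0.45826861 -0.35339648  0.1       ]
p [ 0.2898 -0.6096  0.2455] yaw -2.6979 t 1.75 shift [-17.944  15.369  -0.977] twist 0 rows 20 per [-0.897  0.768 -0.049]
```

The combined view shows a rack of screwdrivers on the wall behind the tongs, running in the top view from (62,287) to (182,119). A dark vice or mask sits near the tin, and green cloth is at the right. I'll check the rack clearance.

```bash
python3 - <<'E'
from h import *
t=shot('top');s=shot('side')
n=np.array([.502,.865,0])
for a,b in [((62,287),(192,123)),((182,119),(332,144))]:
    X=tri([ray(t,*a),ray(s,*b)]); print(X.round(3),(X@n).round(3))
L=s['pixels'][70:170,170:390];T=t['pixels'][100:300,50:210]
L=cv2.resize(L,(550,250));T=cv2.resize(T,(480,600))[:, :]
c=np.zeros((600,800,3),np.uint8); c[:225,:495]=cv2.resize(s['pixels'][70:170,170:390],(495,225)); c[:375,500:]=cv2.resize(t['pixels'][100:300,50:210],(300,375))
cv2.imwrite('pics/rack.png',c[:380,:,::-1])
E
```

```text
[0.371 0.392 0.128] 0.525
[0.681 0.169 0.165] 0.488
```

View pics/rack.png

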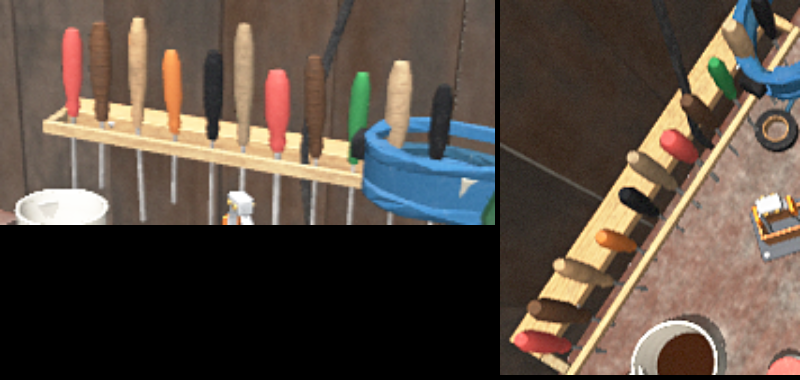

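Call:
play_rows([
  [-0.9,0.75,-0.1],
  [-0.9,0.75,-0.1],
  [-0.9,0.75,-0.1],
  [-0.9,0.75,-0.1],
  [-0.9,0.75,-0.1],
  [-0.9,0.75,-0.1],
  [-0.9,0.75,-0.1],
  [-0.9,0.75,-0.1],
], twist=[0,0,0,0,0,0,0,0])

```text
t: 2.85
eef_pos: [0.3883, -0.396, 0.2658]
ee_rot: [-3.141, 0.0, -2.698]
force: [0.1, 0.3, -0.3]
width: 0.0875
gripper_force: 0.0
```

Call:
play_rows([
  [-0.9,0.75,0],
  [-0.9,0.75,0],
  [-0.9,0.75,0],
  [-0.9,0.75,0],
  [-0.9,0.75,0],
  [-0.9,0.75,0],
  [-0.9,0.75,0],
  [-0.9,0.75,0],
], twist=[0,0,0,0,0,0,0,0])

```text
t: 3.85
eef_pos: [0.4864, -0.1832, 0.2658]
ee_rot: [-3.141, 0.0, -2.698]
force: [1.0, -1.3, -0.6]
width: 0.0875
gripper_force: 0.0
```

Call:
play_rows([
  [-0.9,0.8,0],
  [-0.9,0.8,0],
  [-0.9,0.8,0],
  [-0.5,0.8,0],
  [0,0,0],
], twist=[0,0,0,0,0])

```text
t: 4.47
eef_pos: [0.5242, -0.0763, 0.2656]
ee_rot: [3.142, 0.0, -2.696]
force: [0.3, -0.0, 0.4]
width: 0.0874
gripper_force: 0.0
```

The rack's front rail passes top pixels (103,279) and (157,201), with the driver handles standing behind it.

```bash
python3 - <<'E'
from h import *
t=shot('top');n=np.array([.502,.865,0])
for p in [(103,279),(157,201)]:
  for z in (.13,.16): X=atz(ray(t,*p),z); print(X.round(3),(X@n).round(3))
f=shot('wrist'); save(f,'w1.png')
for o in ['cork_small','polish_tin','cork_big','tongs','tongs_stand']:
    for b in models.silhouettes(o,'wrist')[:3]: 
        e=b['extent']; print(o,round(b['confidence'],2),np.round(e,1).tolist(),atz(ray(f,e[0],e[1]),.02).round(3))
E
```

```text
[0.397 0.314 0.13 ] 0.471
[0.395 0.302 0.16 ] 0.46
[0.551 0.219 0.13 ] 0.466
[0.544 0.211 0.16 ] 0.456
cork_small 0.95 [358.2, 167.4, 26.2, 24.5] [0.459 0.001 0.02 ]
cork_small 0.78 [284.0, 142.2, 17.6, 16.0] [ 0.472 -0.102  0.02 ]
cork_small 0.7 [234.0, 181.9, 11.8, 17.2] [ 0.547 -0.14   0.02 ]
polish_tin 0.66 [288.0, 138.3, 44.3, 50.6] [ 0.465 -0.099  0.02 ]
polish_tin 0.36 [418.4, 266.2, 10.0, 14.7] [0.546 0.152 0.02 ]
cork_big 0.9 [187.1, 218.3, 30.1, 26.2] [ 0.623 -0.179  0.02 ]
tongs 0.65 [187.2, 219.7, 27.8, 24.5] [ 0.625 -0.178  0.02 ]
tongs_stand 0.95 [419.3, 248.7, 58.4, 39.4] [0.522 0.138 0.02 ]
```

View pics/w1.png

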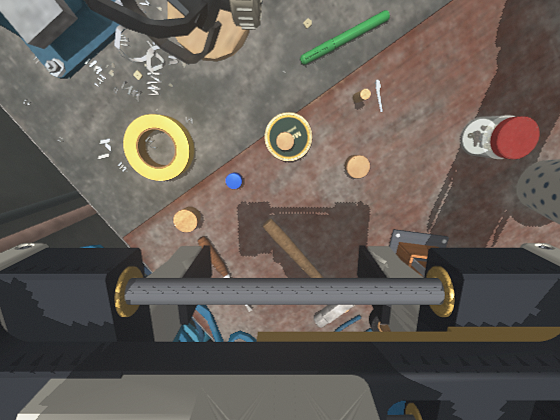

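The wrist view shows the tin at (288,138) with the stopper on it at (285,142). The big cork is at (358,167), the blue one at (235,181), a larger look-alike at (186,219) and the dowel at (365,94). The stopper on the tin is the smaller non-blue cork, which confirms the choice.

```bash
python3 - <<'E'
from h import *
t=shot('top');s=shot('side');n=np.array([.502,.865,0])
S=lambda a,b:(170+a*.4444,70+b*.4444); T=lambda a,b:(50+(a-500)*.5333,100+b*.5333)
for nm,a,b in [('beigetop',(245,27),(632,157)),('redtop',(277,72),(667,137)),('blacktop',(213,54),(623,195)),('redbot',(277,152),(692,160)),('blue band front corner?',(317,58),(688,100))]:
    X=tri([ray(s,*S(*a)),ray(t,*T(*b))]); print(nm,X.round(3),(X@n).round(3))
plan([.55,.10,.34])
E
```

```text
beigetop [0.55  0.243 0.269] 0.486
redtop [0.579 0.225 0.23 ] 0.486
blacktop [0.522 0.26  0.238] 0.487
redbot [0.58  0.225 0.149] 0.486
blue band front corner? [0.61  0.202 0.25 ] 0.481
p [ 0.5239 -0.0779  0.2656] yaw -2.6985 t 4.92 shift [-3.994  5.983 -2.977] twist 0 rows 7 per [-0.571  0.855 -0.425]
```

Call:
play_rows([
  [-0.6,0.9,-0.6],
  [-0.6,0.9,-0.6],
  [-0.6,0.9,-0.6],
  [-0.6,0.9,-0.6],
  [-0.6,0.7,-0.6],
  [-0.6,0.5,0],
  [0,0,0],
], twist=[0,0,0,0,0,0,0])

```text
t: 5.8
eef_pos: [0.554, 0.0704, 0.3394]
ee_rot: [3.141, -0.001, -2.697]
force: [0.2, -0.5, -0.3]
width: 0.0877
gripper_force: 0.0
```

```bash
python3 - <<'E'
from h import *
f=shot('wrist'); save(f,'w2.png'); np.savez('w2.npz',Rwc=f['Rwc'],c=f['c'],K=[f['fx'],f['fy'],f['cx'],f['cy']]); s=arm.get_state();print(s['eef_pos'],s['t'])
cv2.imwrite('pics/w2c.png',cv2.resize(f['pixels'][90:300,280:560],None,fx=2.85,fy=2.85)[:,:,::-1])
E
```

```text
[0.55363305 0.06969026 0.33934932] 5.85
```

View pics/w2c.png

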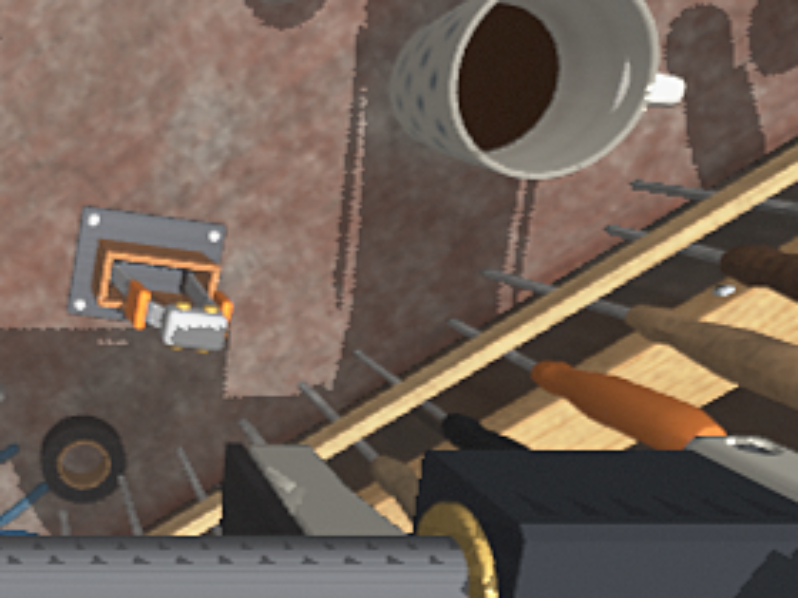

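This crop shows the stand foot bolts at crop pixels (93,219), (214,236) and (79,304), the tongs head at (195,328), and the rack rail running (310,450)–(798,155). Handles lie beyond the rail. I'll measure the orientation and the clearance.

```bash
python3 - <<'E'
from h import *
d=np.load('w2.npz'); K=d['K']; w=dict(Rwc=d['Rwc'],c=d['c'],fx=K[0],fy=K[1],cx=K[2],cy=K[3])
W=lambda a,b:ray(w,280+a/2.85,90+b/2.85)
n=np.array([.502,.865,0])
c=[atz(W(*p),.006) for p in [(83,207),(225,225),(70,312)]]; print('foot',[x.round(4) for x in c], 'centre',((c[1]+c[2])/2).round(4))
for i in(1,2):
    e=c[i]-c[0]; print(np.linalg.norm(e).round(4),np.degrees(np.arctan2(e[1],e[0])).round(1))
r=[atz(W(*p),.051) for p in [(101,245),(218,262),(100,307)]]; print('rim',[x.round(4) for x in r]); e=r[1]-r[0]; print(np.linalg.norm(e),np.degrees(np.arctan2(e[1],e[0])))
h=[atz(W(*p),.144) for p in [(165,308),(230,315),(165,345),(226,350)]]; print('head',[x.round(4) for x in h],np.mean(h,0))
t=shot('top')
print('head tri',tri([W(196,328),ray(t,150+130/3,150+176/3)]))
for z in(.13,.14,.15,.16):
    print(z,[(atz(W(*p),z)@n).round(3) for p in[(310,450),(640,258),(798,150)]])
T=lambda a,b:ray(t,50+(a-500)*.5333,100+b*.5333)
print('black lower end',tri([W(445,422),T(652,213)]),'orange',tri([W(540,370),T(632,243)]),'orange top',tri([W(715,430),T(601,235)]),'beige low',tri([W(375,465),T(674,187)]))
E
```

```text
foot [array([0.5166, 0.0978, 0.006 ]), array([0.4908, 0.1757, 0.006 ]), array([0.5746, 0.1186, 0.006 ])] centre [0.5327 0.1471 0.006 ]
0.082 108.3
0.0617 19.7
rim [array([0.5271, 0.1094, 0.051 ]), array([0.5087, 0.1688, 0.051 ]), array([0.5568, 0.1241, 0.051 ])]
0.06218668929399762 107.19132515663611
head [array([0.5299, 0.1299, 0.144 ]), array([0.5209, 0.1558, 0.144 ]), array([0.544 , 0.1375, 0.144 ]), array([0.5349, 0.1618, 0.144 ])] [0.53245082 0.1462418  0.144     ]
head tri [0.52968793 0.14068848 0.15930091]
0.13 [np.float64(0.477), np.float64(0.478), np.float64(0.473)]
0.14 [np.float64(0.471), np.float64(0.473), np.float64(0.467)]
0.15 [np.float64(0.465), np.float64(0.467), np.float64(0.461)]
0.16 [np.float64(0.46), np.float64(0.461), np.float64(0.456)]
black lower end [0.52270404 0.26494453 0.14218181] orange [0.48669956 0.27616299 0.1596534 ] orange top [0.48010919 0.2737649  0.24331787] beige low [0.54911167 0.24006002 0.15492277]
```

```bash
python3 - <<'E'
from h import *
d=np.load('w2.npz'); K=d['K']; w=dict(Rwc=d['Rwc'],c=d['c'],fx=K[0],fy=K[1],cx=K[2],cy=K[3])
s=shot('side');t=shot('top');n=np.array([.502,.865,0])
# profile of yellowish pixels along columns in side image & wrist
def yel(f):
    h=cv2.cvtColor(f['pixels'],cv2.COLOR_RGB2HSV).astype(int); return (h[...,0]>12)&(h[...,0]<30)&(h[...,1]>60)&(h[...,2]>140)
for nm,f,cols,r0,r1 in[('side',s,(200,228,258,282,308,322),110,160)]:
    m=yel(f)
    for u in cols:
        rr=[r for r in range(r0,r1) if m[r,u]]; print(nm,u,rr)
        f['pixels']
m=yel(dict(pixels=cv2.imread('pics/w2.png')[:,:,::-1].copy()))
for u in (400,420,445,470,500,530): print('wrist',u,[r for r in range(130,262) if m[r,u]])
m=yel(t)
for u in (80,95,110,125,145,160): print('top',u,[r for r in range(160,330) if m[r,u]])
E
```

```text
side 200 [122, 123, 124, 126, 127, 128, 129, 130]
side 228 [110, 111, 112, 113, 114, 115, 117, 118, 119, 120, 121, 122, 123, 124, 125, 126, 127, 128, 129, 130, 131, 132, 133, 134, 135]
side 258 [122, 123, 124, 125, 126, 127, 128, 129, 130, 131, 132, 133, 134, 136, 137, 138, 139, 140]
side 282 [126, 127, 128, 129, 130, 131, 132, 133, 134, 135, 136, 137, 138, 139, 140, 141, 142, 143, 144]
side 308 [140, 141, 142, 143, 145, 146, 147, 148, 149]
side 322 [132, 133, 134, 135, 136, 137, 138, 139, 140, 141, 142, 143, 144, 145, 147, 148, 149, 150, 151, 152]
wrist 400 [241, 242, 243, 244, 245, 246, 247]
wrist 420 [229, 230, 231, 232, 233, 234, 235]
wrist 445 [214, 215, 216, 217, 218, 219, 220]
wrist 470 [200, 201, 202, 203, 204, 205, 233, 234, 235, 236, 237, 238, 239, 240, 241, 242, 243, 244, 245, 246, 247]
wrist 500 [181, 182, 183, 184, 185, 186, 187, 215, 216, 217, 218, 219, 220, 221, 222, 223, 243, 244, 245, 246]
wrist 530 [164, 165, 166, 167, 168, 169, 170, 198, 199, 200, 201, 202, 203, 221, 222, 223, 224, 225, 226, 227, 228, 229, 240, 241, 242]
top 80 [238, 239, 240, 241, 242, 243, 244, 245, 246, 247, 248, 249, 250, 251, 252, 253, 254, 255, 256, 257, 258, 259, 272, 273, 274, 275, 276, 277, 291, 292, 293, 294, 295, 296, 297]
top 95 [221, 222, 223, 224, 225, 226, 227, 228, 229, 230, 231, 232, 233, 234, 235, 236, 237, 238, 239, 240, 247, 251, 252, 253, 254, 284, 286, 287, 288, 289, 290]
top 110 [199, 200, 201, 202, 203, 204, 205, 206, 207, 208, 209, 210, 211, 212, 213, 214, 215, 216, 217, 218, 219, 220, 221, 222, 261, 262, 263, 264, 265, 266, 267, 268]
top 125 [177, 178, 179, 180, 181, 193, 194, 195, 196, 197, 198, 199, 200, 201, 202, 238, 239, 240, 241, 242, 243, 244]
top 145 [208, 211, 212, 213, 214]
top 160 []
```

```bash
python3 - <<'E'
from h import *
d=np.load('w2.npz'); K=d['K']; w=dict(Rwc=d['Rwc'],c=d['c'],fx=K[0],fy=K[1],cx=K[2],cy=K[3])
s=shot('side');t=shot('top');n=np.array([.502,.865,0])
pts={'s':(s,[(200,130.5),(228,135.5),(258,140.5),(282,144.5),(308,149.5),(322,152.5)]),'w':(w,[(400,240.5),(420,228.5),(445,213.5),(500,180.5),(530,163.5)]),'t':(t,[(95,290.5),(110,268.5),(125,244.5),(145,214.5)])}
pl={}
for k,(f,p) in pts.items():
    D=np.array([ray(f,*q)[1] for q in p]); N=np.linalg.svd(D)[2][2]; pl[k]=(N,N@f['c'])
for a,b in ['sw','st','wt']:
    (N1,d1),(N2,d2)=pl[a],pl[b]
    for y in (.22,.26,.30):
        X=np.linalg.solve(np.array([N1,N2,[0,1,0]]),[d1,d2,y]); print(a,b,X.round(4),(X@n).round(4))
E
```

```text
s w [0.5651 0.22   0.1334] 0.474
s w [0.496  0.26   0.1333] 0.4739
s w [0.427  0.3    0.1333] 0.4738
s t [0.5572 0.22   0.1351] 0.47
s t [0.4878 0.26   0.1352] 0.4698
s t [0.4183 0.3    0.1353] 0.4695
w t [0.5469 0.22   0.1492] 0.4648
w t [0.4768 0.26   0.1501] 0.4643
w t [0.4067 0.3    0.1509] 0.4637
```

```bash
python3 - <<'E'
from h import *
plan([.472,.126,.107],yaw=-2.766)
E
```

```text
p [0.5536 0.0689 0.3403] yaw -2.6985 t 6.1 shift [1.966 3.462 9.334] twist 0.45 rows 11 per [0.179 0.315 0.849]
```

Call:
play_rows([
  [0.5,0.8,0.3],
  [0.5,0.8,0.6],
  [0.5,0.8,0.8],
  [0.4,0.8,0.9],
  [0,0.2,0.9],
  [0,0,0.9],
  [0,0,0.9],
  [0,0,0.9],
], twist=[0.15,0.15,0.15,0,0,0,0,0])

```text
t: 7.1
eef_pos: [0.4765, 0.1281, 0.185]
ee_rot: [3.142, 0.001, -2.766]
force: [-0.1, -0.9, -0.6]
width: 0.0878
gripper_force: 0.0
```

Call:
play_rows([
  [0,0,0.9],
  [0,0,0.9],
  [0,0,0.8],
  [0,0,0.5],
  [0,0,0],
  [0,0,0],
], twist=[0,0,0,0,0,0])

```text
t: 7.85
eef_pos: [0.477, 0.1287, 0.1087]
ee_rot: [3.142, 0.001, -2.765]
force: [0.5, 0.4, 0.1]
width: 0.0879
gripper_force: 0.0
```

```bash
python3 - <<'E'
from h import *
plan([.529,.1445,.107],yaw=-2.766)
f=shot('wrist'); save(f,'w3.png')
E
```

```text
p [0.477  0.1287 0.1087] yaw -2.7652 t 7.85 shift [-2.167 -0.176  0.072] twist 0.005 rows 3 per [-0.722 -0.059  0.024]
```

View pics/w3.png

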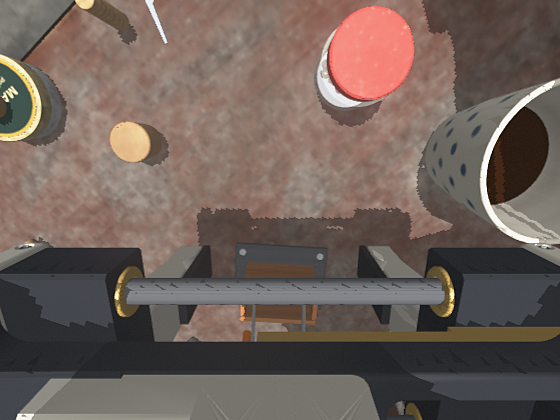

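The stand foot shows centred between the fingers at (281,260), with the tongs beyond the lead screw. I'll slide in.

Call:
play_rows([
  [-0.5,0,0],
  [-0.5,0,0],
  [-0.5,-0.1,0],
  [-0.3,0,0],
  [-0.2,0,0],
  [0,0,0],
], twist=[0,0,0,0,0,0])

```text
t: 8.65
eef_pos: [0.5241, 0.1446, 0.1079]
ee_rot: [-3.142, -0.0, -2.765]
force: [0.2, -0.8, -0.0]
width: 0.0878
gripper_force: 0.0
```

Call:
play_rows([
  [-0.2,0,0],
  [0,0,0],
  [0,0,0],
  [0,0,0],
  [0,0,0],
  [0,0,0],
  [0,0,0],
  [0,0,0],
], twist=[0,0,0,0,0,0,0,0], fingers=0.45, newtons=4)

```text
t: 9.65
eef_pos: [0.5286, 0.1464, 0.1081]
ee_rot: [3.142, 0.0, -2.765]
force: [0.6, -0.6, 0.2]
width: 0.045
gripper_force: 4.0
```

Call:
play_rows([
  [0,0,-0.1],
  [0,0,-0.3],
  [0,0,-0.4],
  [0,0,-0.4],
  [0,0,-0.4],
  [0,0,-0.4],
  [0,0,-0.4],
  [0,0,-0.4],
], twist=[0,0,0,0,0,0,0,0])

```text
t: 10.65
eef_pos: [0.5286, 0.1464, 0.1788]
ee_rot: [3.142, 0.0, -2.765]
force: [0.6, 0.4, -0.3]
width: 0.0451
gripper_force: 4.0
```

Call:
play_rows([
  [0,0,-0.2],
  [0.1,0,0],
  [0.3,0,0],
  [0.4,0,0],
  [0.4,0,0],
  [0.4,0,0],
  [0.2,0,0],
  [0,0,0],
], twist=[0,0,0,0,0,0,0,0])

```text
t: 11.65
eef_pos: [0.4865, 0.1299, 0.1833]
ee_rot: [3.141, 0.001, -2.765]
force: [0.3, -0.6, -0.6]
width: 0.045
gripper_force: 4.0
```

```bash
python3 - <<'E'
from h import *
t=shot('top');s=shot('side')
print('strap',tri([ray(t,368,267),ray(s,240,247)]), 'at z .17',atz(ray(t,368,267),.17),atz(ray(t,355,285),.1))
f=shot('wrist'); save(f,'w4.png')
p=np.array(arm.get_state()['eef_pos'])
print('tips expect',proj(f,p-[0,0,.093]))
plan([.471,-.104,.20])
plan([.515,-.09,.20])
for o in ['cork_small','polish_tin','tongs','tongs_tips']:
    for b in models.boxes_of(o,'wrist')[:2]: print(o,round(b['confidence'],2),np.round(b['extent'],1).tolist())
E
```

```text
strap [ 0.42556689 -0.19326636  0.15269842] at z .17 [ 0.41831576 -0.18920834  0.17      ] [ 0.38730632 -0.17727059  0.1       ]
tips expect [np.float64(283.8871885395097), np.float64(221.88465207758662)]
p [0.487  0.13   0.1831] yaw -2.7652 t 11.8 shift [ 4.037 -8.469 -0.676] twist 0 rows 10 per [ 0.404 -0.847 -0.068]
p [0.487  0.13   0.1831] yaw -2.7652 t 11.8 shift [ 2.194 -8.596 -0.675] twist 0 rows 10 per [ 0.219 -0.86  -0.068]
cork_small 0.88 [175.0, 128.9, 36.4, 34.7]
cork_small 0.81 [27.1, 160.2, 33.1, 22.8]
polish_tin 0.96 [75.8, 95.0, 77.3, 69.3]
tongs 0.62 [286.3, 274.4, 81.0, 118.5]
tongs 0.57 [316.9, 263.0, 24.2, 91.0]
tongs_tips 0.71 [316.5, 248.7, 20.3, 60.2]
tongs_tips 0.68 [285.2, 274.1, 81.0, 113.4]
```

View pics/w4.png

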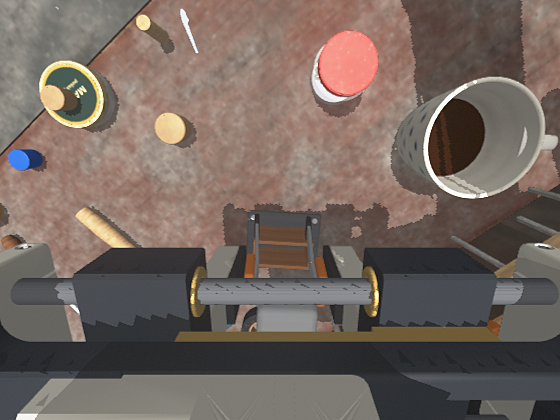

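The tong tips show at (251,215) and (314,215) as expected. The stopper on the tin is at (55,96). Moving above the tin.

Call:
play_rows([
  [0.1,-0.2,-0.1],
  [0.2,-0.4,-0.2],
  [0.3,-0.6,-0.2],
  [0.3,-0.7,-0.2],
  [0.3,-0.7,0],
  [0.3,-0.7,0],
  [0.3,-0.7,0],
  [0.3,-0.7,0],
], twist=[0,0,0,0,0,0,0,0])

```text
t: 13.0
eef_pos: [0.4809, -0.0002, 0.2004]
ee_rot: [3.142, -0.0, -2.766]
force: [0.2, 0.2, -0.6]
width: 0.0449
gripper_force: 4.0
```

Call:
play_rows([
  [0.3,-0.7,0],
  [0.3,-0.7,0],
  [0.3,-0.7,0],
  [0.3,-0.7,0],
  [0.3,-0.5,0],
  [0.2,-0.3,0],
  [0.2,-0.2,0],
  [0,0,0],
], twist=[0,0,0,0,0,0,0,0])

```text
t: 14.0
eef_pos: [0.4716, -0.1047, 0.2006]
ee_rot: [3.141, 0.0, -2.766]
force: [-0.1, 0.3, -1.3]
width: 0.0453
gripper_force: 4.0
```

```bash
python3 - <<'E'
from h import *
s=arm.get_state();p=np.array(s['eef_pos'])
f=shot('wrist'); save(f,'w5.png')
print('tips expect',proj(f,p-[0,0,.093]),'cork expect',proj(f,[.471,-.103,.043]))
plan([.472,-.103,.127])
for o in ['cork_small','polish_tin','tongs_tips']:
    for b in models.boxes_of(o,'wrist')[:2]: print(o,round(b['confidence'],2),np.round(b['extent'],1).tolist())
cv2.imwrite('pics/w5c.png',cv2.resize(f['pixels'][60:340,150:420],None,fx=2.1,fy=2.1)[:,:,::-1])
E
```

```text
tips expect [np.float64(283.88807193564804), np.float64(221.91703082470445)] cork expect [np.float64(285.6289588506737), np.float64(202.8029058188191)]
p [ 0.4718 -0.1045  0.2006] yaw -2.7654 t 14.05 shift [-0.028  0.052  2.945] twist 0 rows 4 per [-0.007  0.013  0.736]
cork_small 0.88 [372.4, 220.2, 33.5, 31.7]
cork_small 0.67 [233.6, 239.8, 17.9, 13.5]
polish_tin 0.82 [292.0, 193.2, 53.8, 57.5]
polish_tin 0.49 [289.9, 199.9, 22.1, 18.7]
tongs_tips 0.78 [285.2, 273.1, 84.3, 115.6]
```

View pics/w5c.png

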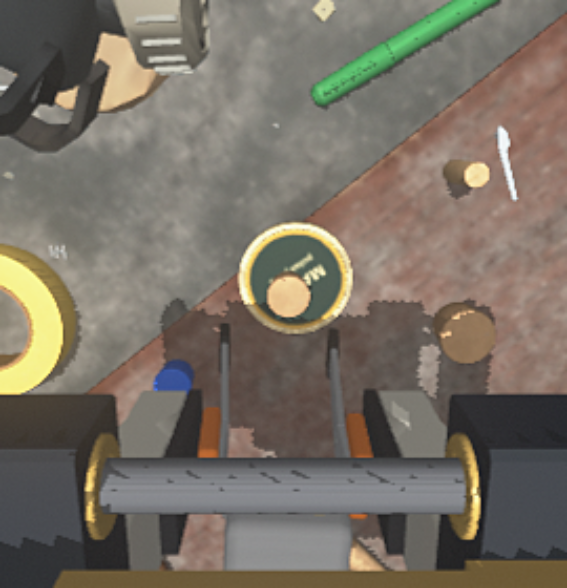

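```bash
python3 - <<'E'
from h import *
s=arm.get_state();p=np.array(s['eef_pos']);f=shot('wrist')
R=Ro.from_euler('xyz',s['ee_rot']).as_matrix()
px=lambda a,b:(150+a/2.1,60+b/2.1)
for nm,q,z in [('cork',(289,294),.043),('tin',(295,278),.023),('tipL',(225,324),p[2]-.102),('tipR',(333,328),p[2]-.102)]:
    X=atz(ray(f,*px(*q)),z); print(nm,X.round(4),'tool mm',(R.T@(X-p)*1000).round(1))
E
```

```text
cork [ 0.4678 -0.1016  0.043 ] tool mm [  3.    3.9 157.6]
tin [ 0.463  -0.0999  0.023 ] tool mm [  6.8   7.3 177.6]
tipL [ 0.4768 -0.1272  0.0986] tool mm [  4.  -23.2 102. ]
tipR [ 0.4619 -0.0851  0.0986] tool mm [  2.3  21.5 102. ]
```

Crop w5c shows the stopper top at (289,294), inside the tin disc centred at (295,278). The tong tips are at (225,324) and (333,328). I'll correct by about +7 mm in x and +4.5 mm in y, lower partway and check again.

Call:
play_rows([
  [0.15,0.1,0.2],
  [0.12,0.08,0.4],
  [0,0,0.5],
  [0,0,0.4],
  [0,0,0.2],
  [0,0,0],
  [0,0,0],
], twist=[0,0,0,0,0,0,0])

```text
t: 15.12
eef_pos: [0.4642, -0.1028, 0.1583]
ee_rot: [-3.141, 0.0, -2.765]
force: [-0.5, -0.3, -0.8]
width: 0.045
gripper_force: 4.0
```

```bash
python3 - <<'E'
from h import *
s=arm.get_state();print(s['eef_pos'],s['t'])
f=shot('wrist')
cv2.imwrite('pics/w6c.png',cv2.resize(f['pixels'][160:300,190:380],None,fx=4,fy=4,interpolation=cv2.INTER_CUBIC)[:,:,::-1])
E
```

```text
[ 0.4641914  -0.10284509  0.1583126 ] 15.125
```

View pics/w6c.png

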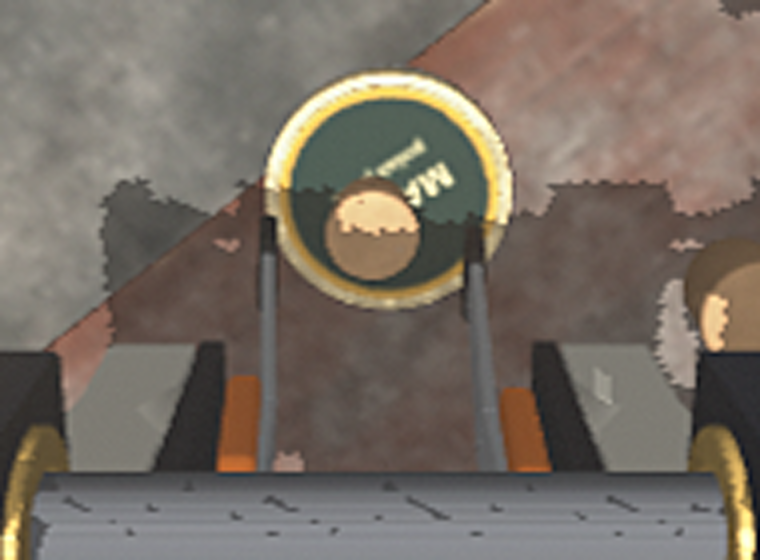

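```bash
python3 - <<'E'
from h import *
s=arm.get_state();p=np.array(s['eef_pos']);f=shot('wrist')
R=Ro.from_euler('xyz',s['ee_rot']).as_matrix()
px=lambda a,b:(190+a/4,160+b/4)
for nm,q,z in [('cork',(373,236),.043),('tin',(390,190),.023),('tipL',(268,217),p[2]-.102),('tipR',(474,219),p[2]-.102)]:
    X=atz(ray(f,*px(*q)),z); print(nm,X.round(4),'tool mm',(R.T@(X-p)*1000).round(1))
E
```

```text
cork [ 0.4688 -0.1017  0.043 ] tool mm [ -4.6  -0.6 115.4]
tin [ 0.4622 -0.0999  0.023 ] tool mm [  0.9   3.5 135.4]
tipL [ 0.4691 -0.126   0.0564] tool mm [  4.  -23.4 102. ]
tipR [ 0.4531 -0.0843  0.0564] tool mm [  3.6  21.4 102. ]
```

The stopper, at crop (373,236), sits midway between the tips at (268,217) and (474,219), within 0.5 mm. Lowering.

Call:
play_rows([
  [0,0,0.2],
  [0,0,0.3],
  [0,0,0.3],
  [0,0,0.2],
  [0,0,0.15],
  [0,0,0],
  [0,0,0],
], twist=[0,0,0,0,0,0,0])

```text
t: 16.1
eef_pos: [0.4641, -0.1028, 0.1295]
ee_rot: [-3.141, 0.0, -2.765]
force: [0.3, -0.0, -0.5]
width: 0.0449
gripper_force: 4.0
```

```bash
python3 - <<'E'
from h import *
s=arm.get_state();print(s['eef_pos'],s['force'],s['t'],s['width'])
f=shot('wrist')
cv2.imwrite('pics/w7c.png',cv2.resize(f['pixels'][160:300,190:380],None,fx=4,fy=4,interpolation=cv2.INTER_CUBIC)[:,:,::-1])
E
```

```text
[ 0.46407084 -0.10279201  0.1294712 ] [ 0.30322232 -0.02540399 -0.50149926] 16.1 0.04493296952381043
```

View pics/w7c.png

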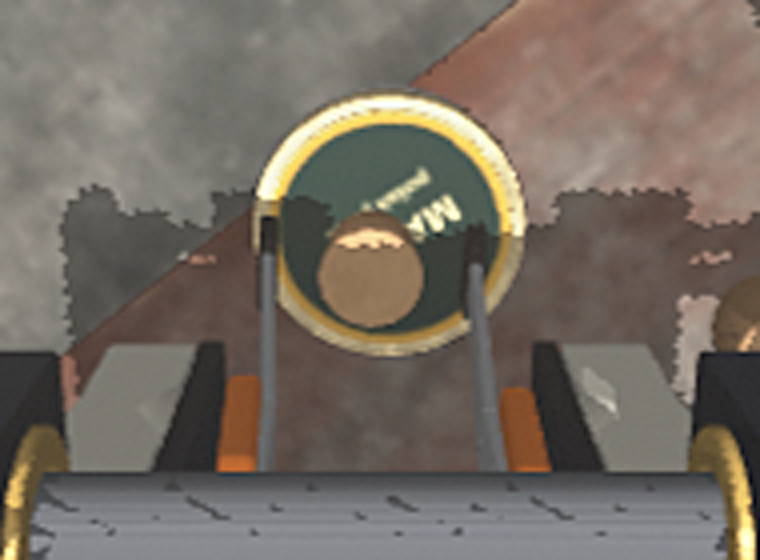

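The stopper, at crop (371,275), is between the tips at (268,240) and (474,245), with no contact force. Closing gradually.

Call:
play_rows([
  [0,0,0],
  [0,0,0],
  [0,0,0],
  [0,0,0],
], twist=[0,0,0,0], fingers=0.35, newtons=7)

```text
t: 16.65
eef_pos: [0.4639, -0.1028, 0.1293]
ee_rot: [-3.142, 0.0, -2.765]
force: [0.4, -0.4, 0.1]
width: 0.0401
gripper_force: 6.9
```

Call:
play_rows([
  [0,0,0],
  [0,0,0],
  [0,0,0],
  [0,0,0],
], twist=[0,0,0,0], newtons=12)

```text
t: 17.15
eef_pos: [0.4639, -0.1028, 0.1293]
ee_rot: [-3.142, 0.0, -2.765]
force: [0.1, -0.9, -0.5]
width: 0.0393
gripper_force: 11.9
```

Call:
play_rows([
  [0,0,0],
  [0,0,0],
  [0,0,0],
  [0,0,0],
], twist=[0,0,0,0], newtons=25)

```text
t: 17.65
eef_pos: [0.4639, -0.1028, 0.1293]
ee_rot: [-3.142, 0.0, -2.765]
force: [-0.1, 0.4, 0.3]
width: 0.039
gripper_force: 24.8
```

Width is 39 mm at 25 N, so the stopper is gripped. Lifting about 13 cm.

Call:
play_rows([
  [0,0,-0.1],
  [0,0,-0.3],
  [0,0,-0.5],
  [0,0,-0.6],
  [0,0,-0.6],
  [0,0,-0.6],
  [0,0,-0.6],
  [0,0,-0.6],
], twist=[0,0,0,0,0,0,0,0])

```text
t: 18.65
eef_pos: [0.4639, -0.1028, 0.2279]
ee_rot: [-3.142, 0.0, -2.765]
force: [-0.4, 0.0, -0.3]
width: 0.0391
gripper_force: 24.8
```

Call:
play_rows([
  [0,0,-0.5],
  [0,0,-0.4],
  [0,0,-0.3],
  [0,0,-0.1],
  [0,0,0],
  [0,0,0],
  [0,0,0],
  [0,0,0],
], twist=[0,0,0,0,0,0,0,0])

```text
t: 19.65
eef_pos: [0.4639, -0.1028, 0.2591]
ee_rot: [3.142, -0.0, -2.765]
force: [-0.5, -0.6, -1.9]
width: 0.0388
gripper_force: 24.8
```

```bash
python3 - <<'E'
from h import *
s=arm.get_state();print(s['eef_pos'],s['force'],s['t'],s['width'],s['gripper_force'])
f=shot('wrist');g=shot('side'); u,v=map(int,proj(g,np.array(s['eef_pos'])-[0,0,.08]))
a=cv2.resize(f['pixels'][130:300,190:380],(390,350),interpolation=cv2.INTER_CUBIC)
b=cv2.resize(g['pixels'][v-60:v+60,u-65:u+65],(390,350),interpolation=cv2.INTER_CUBIC)
cv2.imwrite('pics/w8c.png',np.hstack([a,b])[:,:,::-1])
E
```

```text
[ 0.46387103 -0.10279593  0.25914812] [-0.476055   -0.62913172 -1.87375725] 19.65 0.038832708635792614 24.827956327735592
```

View pics/w8c.png

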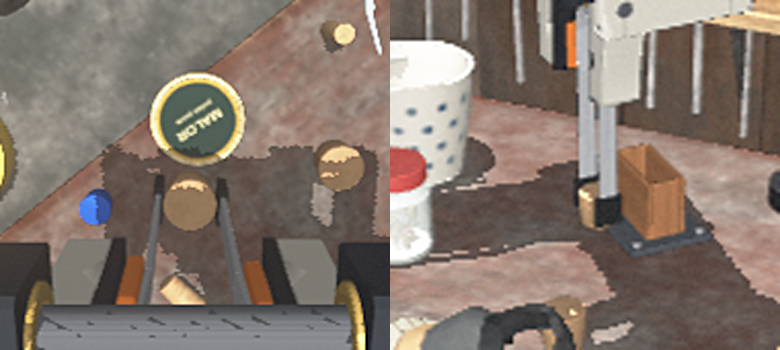

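The left half shows the tin empty, with the stopper gripped between the tips at (190,203). The right half shows it upright in the paddles at (590,205). It is 13 cm above the tin, so I'm handing in.

```bash
python3 -c "
from station import arm
print(arm.job_done())"
```

```text
the job is handed in; nothing more can be done
None
```

The stopper is off the tin, held upright and still between the tong tips about 13 cm above the tin's top. The job was handed in at about 20 s, with none of the bystander objects touched.

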